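# Clamp a resin mount at the gauge mark

### The arm

A 7-joint arm with a two-finger parallel gripper is mounted at the origin on the work surface; the furniture and walls round the work are solid. World frame = base frame: x ahead of the robot, y to its left, z up, the work surface at z = 0. Lengths are in m, angles in rad, forces in N, time in s.
With the tool pointing down it reaches from about 0.425 to 0.925 m from the base axis. Payload 6.8 kg.
Tool frame: the origin (TCP) lies between the finger pads; the fingertips stand 11 mm ahead of it and the grasp point (between the pads) lies 8 mm behind it; z points along the fingers, y is the line along which they close (so a half turn about z gives the same grasp; the last joint's range is limited). The gripper opens to 85 mm and grips with 20 to 120 N. Pads are 22 mm wide; open, the fingers measure 114 mm over their backs; the gripper's body (76 mm by 85 mm) begins 54 mm behind the grasp point. The pads swing forward as they close: fully open they stand 13 mm farther back than shut.
Start: joints at [1.069, 0.477, 0.022, 1.555, -0.011, 1.109, -0.083], TCP at [0.259, -0.623, 0.242] pointing down, gripper open.
Joint ranges: [-2.96, 2.96], [-0.34, 2.1], [-1.41, 1.46], [0.24, 2.44], [-1.37, 4.51], [0.17, 1.92], [-2.96, 2.96]. Speed limits (rad/s): [2.39, 2.39, 3.14, 3.14, 3.14, 3.14, 3.14].

### API

Orientations are given as a rotation vector (axis times angle).
In Python, from bench import r gives the robot as it stands.
- The arm moves only by the tool send_rows, never from a script. Its argument "deltas" is a list of rows, each an object of numbers: "dx", "dy", "dz": the shift along the world's x, y, z in mm; "rx", "ry", "rz": the turn, a rotation vector about the world's x, y, z in degrees. A call has 1 to 5 rows; each row is the pose to reach, as a shift and turn from the pose commanded when the call began; what a row does not reach only later rows make up. A row lasts 1/12 s, in which the tool goes at most 41.7 mm and 7.16 degrees, less where a joint would pass 70% of its speed; a pose out of reach is approached as far as the arm can. A call with a gripper value outside its range is refused whole. "jaw" is the finger opening in mm, from 0 to 85.4, set as the call begins (left out, the last holds). The fingers move at their own pace and stop on an object; "newtons" is the grip in N (left out, the last holds). Time passes only in rows, so rows that repeat a pose let the fingers close. It gives the time, the measured TCP pose, the force, the opening and the grip force at its end, in the units of the state.
- r.get_obs(): the state, without advancing time (a new reading comes with each control period).
- r.grab_frame(name): name is "scene" or "top" or "wrist"; returns a dict with "frame" (420x560x3 uint8, blue, green, red), "z_map" (420x560 float32, m along the optical axis (not along the pixel's ray), 0 where there is no reading), "vertical_fov" (degrees; the focal length in pixels is half the picture's height over the tangent of half this angle, whatever the lens; pixels are square), "cx", "cy" (the principal point, pixels), "xyz" and "orientation" of the camera in the world. Camera axes: x right, y down, z forward; pixel columns grow to the right and rows downward; lengths in m; the calibration is good to about 2 mm. A picture is of the moment at which its call begins.
- r.hand_in(): hands the job in; it is judged then, once.
The state is a dict: "clock": time; "joints": joint angles; "qvel": joint speeds; "tau": joint torques, N m; "tcp_pos": TCP position; "orientation": TCP orientation; "contact_force": force on the tool from outside, world axes, zero at the start; "moment": the same for the moment, N m; "grip_width": finger opening in m; "gripper_force": force on a finger pad.
Only numpy, scipy, OpenCV 4.12 (cv2) and the standard library are available. Lean on these libraries where they do the work, as an engineer would, in place of code of your own. Each camera call takes 0.05 s, during which the arm holds its last target. There are 200 camera calls.

### The job

Clamp the resin mount that stands on the fixture's table, ready for its hardness test: with a fingertip push it along the table until it is home between the jaws against the back stop, then roll the knurled wheel under a light fingertip, its top towards the jaws, until the sliding jaw holds the mount and the gap behind its sprung pad has closed to the gauge mark, the front edge of the jaw block standing in the dark band. Nothing is picked up or pinched, the jaw is moved only by its wheel, and the things round about stay where they are.

Things in the scene. Friction and masses are not known exactly. Their poses are not given: they have to be found in the camera images.
- clamp: The clamping fixture, fixed to the bench: grey bed 186 mm long (own y -146 to +40 mm), 52 mm wide, 12 mm thick, with a steel-topped table (x -76 to +24, y -38 to +40 mm, top at 12 mm). Origin: on the bench below the nest. x: direction in which the mount is pushed home; y: from the wheel (at y -113 mm) to the fixed jaw (face at y +15 mm, x -16 to +24, top 40 mm above the bench).
- nest (a point): Point on the table top, 12 mm above the bench, where the mount's underside centre stands when it touches back stop and fixed jaw. Axes as the clamp. The back stop's face is at x +15 mm here (y -24 to +16, 16 mm high). While the jaws are open the home mount stands at x = 0, y -12 to 0 mm; the closing jaw slides it along the stop to y = 0.
- mount: The resin mount to clamp: an upright cylinder 30 mm in diameter, 22 mm high, about 35 g, standing on the table about 42 mm short of home, in line with the opening. Origin: centre of its underside.
- wheel_top (a point): Topmost point of the knurled wheel's rim, 58 mm above the bench; it does not turn. Axes as the clamp. The wheel (radius 22 mm, 16 mm wide along x, axle along x) stands 12 mm above its bearing cheeks; beside it at x +10 to +20 mm lies the rack, 8 mm below the wheel's top.
- wheel (a joint): Turn of the knurled wheel, rad, 0 = fully open, at most 3.9. Grows when the top of the rim is dragged towards the jaws (clamp +y). 1 rad is 22 mm at the rim and moves the sliding jaw block 9 mm (rack and pinion). Stiff: 1.7 N at the rim when free, 3 N at the gauge mark; it stays where left. Press about 8 N to drag it without slipping; a reach of 25 to 30 mm a stroke, lift, and repeat.
- pad (a joint): How far the sprung pad is pressed back into the sliding jaw block, m: 0 = free, gap 16 mm; 0.008 = gap 8 mm, mid gauge mark; 0.016 = bottomed. The mark is a dark band 4 mm wide across the flat steel tongue on the pad; the block's front edge stands in it from 0.006 to 0.010. Once the pad has the mount against the fixed jaw, each mm of block travel presses it 1 mm (2.4 N at the mark).
- pad_face (a point): Middle of the sliding pad's face (24 mm wide, x -12 to +12 mm of the clamp, top 47 mm above the bench), 30 mm above the bench; it moves to the clamp's +y as the jaw closes. At wheel 0 it lies 48 mm from the fixed jaw's face.
- carriage_edge (a point): Middle of the upper front edge of the sliding jaw block (aluminium), under the gauge tongue, 44 mm above the bench; the edge to be read against the dark band.
- spare_mount: Bystander: another resin mount, 30 mm in diameter, 16 mm high, standing on the bench itself. Origin: centre of its underside. Leave alone.
- loupe: Bystander: black eyeglass loupe, 38 mm in diameter, 34 mm high. Origin: centre of its underside. Leave alone.
- test_block: Bystander: round steel hardness test block, 53 mm in diameter, 13 mm high. Origin: centre of its underside. Leave alone.
- dish: Bystander: white petri dish, 67 mm in diameter, 14 mm high. Origin: centre of its underside. Leave alone.
Not all that is in view belongs to the job. What is shaped like the mount but white is not meant.

How it is judged:
By the outcome, as a careful person would: the job done as asked, in the order asked, and still so for the second after the job is handed in, with the robot touching nothing.
It also fails if it takes over 48 s, if anything falls off the work surface, if the arm or the gripper's body presses on something with over 40 N, if the wrist force passes 120 N, or if a joint passes its speed limit or range.

## Working session

There is one attempt and no reset: what is moved stays moved. The work goes in short steps, Python scripts to look and compute and a tool call to move; the robot and the scene stay as the last step left them, time stands still between calls to the robot, and variables do not carry over. Pictures are saved under pics/ and viewed, at most 10 in all, crops included, and the job is handed in when it is done.

Besides the shell and the picture viewer there is one more tool, called after "Call:" in YAML: its name, and indented under it one key for each argument. send_rows: Moves the arm, as the interface text tells. Its arguments: {"type":"object","properties":{"deltas":{"type":"array","items":{"type":"object","properties":{"dx":{"type":"number"},"dy":{"type":"number"},"dz":{"type":"number"},"rx":{"type":"number"},"ry":{"type":"number"},"rz":{"type":"number"}}}},"jaw":{"type":"number"},"newtons":{"type":"number"}},"required":["deltas"]}

```bash
mkdir -p pics; cat > h.py <<'E'
import numpy as np, cv2
from scipy.spatial.transform import Rotation as R
from bench import r
def grab(n):
    f=r.grab_frame(n); np.savez(f'/tmp/{n}.npz',**{k:np.asarray(v) for k,v in f.items()}); return f
def load(n): return dict(np.load(f'/tmp/{n}.npz'))
def Rm(f):
    o=np.asarray(f['orientation']).squeeze()
    return o if o.shape==(3,3) else R.from_rotvec(o).as_matrix()
def ray(f,u,v):
    F=210/np.tan(np.radians(float(f['vertical_fov']))/2)
    return Rm(f)@np.array([(u-float(f['cx']))/F,(v-float(f['cy']))/F,1.])
def onz(f,u,v,z):
    d=ray(f,u,v); p=np.asarray(f['xyz']); return p+d*(z-p[2])/d[2]
def cloud(f):
    F=210/np.tan(np.radians(float(f['vertical_fov']))/2)
    v,u=np.mgrid[0:420,0:560]; z=f['z_map']
    c=np.stack([(u-float(f['cx']))/F*z,(v-float(f['cy']))/F*z,z],-1)
    return c@Rm(f).T+np.asarray(f['xyz'])
E
python3 - <<'E'
from h import *
a=grab('scene');b=grab('top')
cv2.imwrite('pics/s.png',a['frame']);cv2.imwrite('pics/t.png',b['frame'])
for f in(a,b):print(f['xyz'],f['orientation'],f['vertical_fov'],f['cx'],f['cy'])
print(r.get_obs())
E
```

```text
[-0.31579565 -0.42922087  0.71636866] [-1.97420237  1.21467453 -0.5977402 ] 43.7796273658867 277.41880802063633 211.60922546483073
[ 0.396295   -0.04735001  0.93037921] [ 2.24183563 -2.19908981  0.04794414] 49.910347375945655 283.344201335855 214.72073370152503
{'clock': 0.1, 'joints': array([ 1.06887085,  0.47775014,  0.02237578,  1.55630883, -0.01150988,
        1.1092952 , -0.08311626]), 'qvel': array([-1.31127887e-03,  1.63874833e-04,  6.75371062e-04, -9.94922062e-04,
        6.55462568e-04, -6.32601978e-04, -3.13503951e-05]), 'tau': array([ 3.57787671e-03, -5.97775412e+01,  1.61308408e+00, -2.81956011e+01,
        1.27566716e-02,  5.03339790e-03, -6.27073996e-05]), 'tcp_pos': array([ 0.25880084, -0.62288141,  0.24142011]), 'orientation': array([-3.07934953e+00, -6.14276378e-01,  6.93363058e-04]), 'contact_force': array([ 0.69956729, -0.48878825,  0.69436794]), 'moment': array([-0.06749748,  0.00012163,  0.0421772 ]), 'gripper_force': 0.0, 'grip_width': 0.08524672244241777}
```

View pics/s.png

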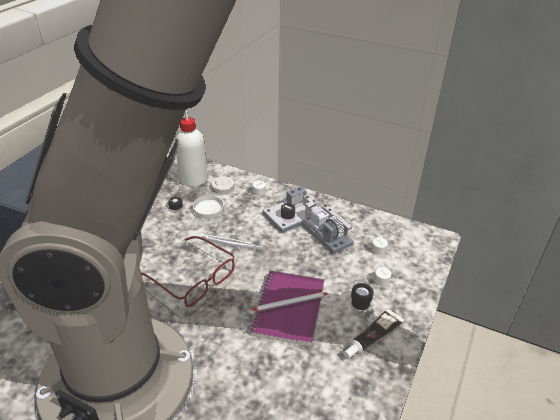

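View pics/t.png

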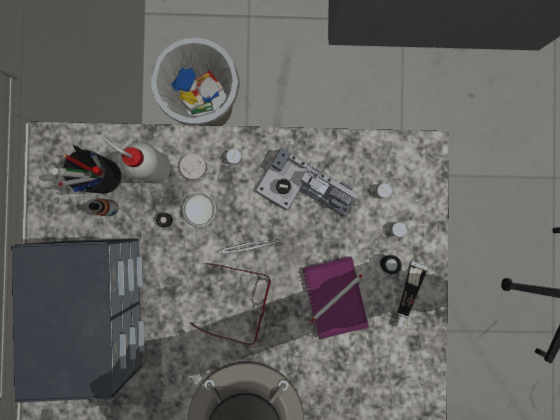

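```bash
python3 - <<'E'
from h import *
f=load('top'); c=cloud(f)
cr=f['frame'][135:230,240:420]; cv2.imwrite('pics/tc.png',cv2.resize(cr,None,fx=4.4,fy=4.4,interpolation=cv2.INTER_CUBIC))
for u,v in[(284,186),(280,155),(350,205),(340,200),(265,190),(320,185),(383,189),(397,230)]:print(u,v,np.round(c[v,u],3))
E
```

```text
284 186 [ 0.473 -0.067  0.032]
280 155 [ 0.533 -0.058  0.04 ]
350 205 [ 0.438 -0.203  0.016]
340 200 [ 0.446 -0.178  0.047]
265 190 [ 0.465 -0.029  0.014]
320 185 [ 0.475 -0.138  0.048]
383 189 [ 0.471 -0.268  0.024]
397 230 [ 0.389 -0.298  0.021]
```

View pics/tc.png

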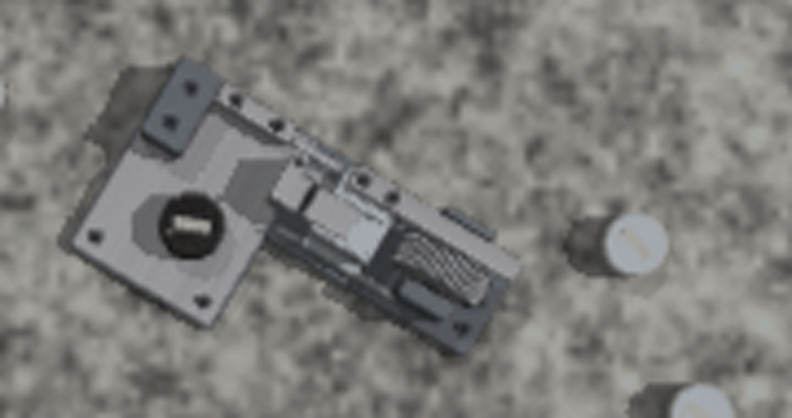

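Call:
send_rows:
  deltas:
    - {"dx": 15, "dy": 37, "rz": 3}
    - {"dx": 30, "dy": 74, "rz": 6}
    - {"dx": 45, "dy": 111, "rz": 9}
    - {"dx": 60, "dy": 148, "rz": 12}
    - {"dx": 75, "dy": 185, "rz": 15}
  jaw: 0
  newtons: 20

```text
$.deltas[0]: bad value
```

Call:
send_rows:
  deltas:
    - {"dx": 15, "dy": 37, "rz": 3}
    - {"dx": 30, "dy": 74, "rz": 6}
    - {"dx": 45, "dy": 111, "rz": 9}
    - {"dx": 60, "dy": 148, "rz": 12}
    - {"dx": 75, "dy": 185, "rz": 15}

```text
$.deltas[0]: bad value
```

Call:
send_rows:
  deltas:
    - {"dx": 15, "dy": 37, "rz": 3}
    - {"dx": 30, "dy": 74, "rz": 6}
    - {"dx": 40, "dy": 110, "rz": 6}
    - {"dx": 40, "dy": 120, "rz": 6}
    - {"dx": 40, "dy": 120, "rz": 6}

```text
$.deltas[0]: bad value
```

```bash
python3 - <<'E'
from h import *
o=r.get_obs();print(o['clock'],o['tcp_pos'],o['orientation'],o['grip_width'],o['joints'])
a=grab('wrist');print(a['xyz'],a['orientation'],a['vertical_fov'],a['cx'],a['cy'])
cv2.imwrite('pics/w1.png',a['frame'])
E
```

```text
0.1 [ 0.25880084 -0.62288141  0.24142011] [-3.07934953e+00 -6.14276378e-01  6.93363058e-04] 0.08524672244241777 [ 1.06887085  0.47775014  0.02237578  1.55630883 -0.01150988  1.1092952
 -0.08311626]
[ 0.3250493  -0.59455812  0.37343815] [ 2.40702004 -1.60491167 -0.23717719] 66.84242826624296 279.3656030871866 207.27730029125655
```

View pics/w1.png

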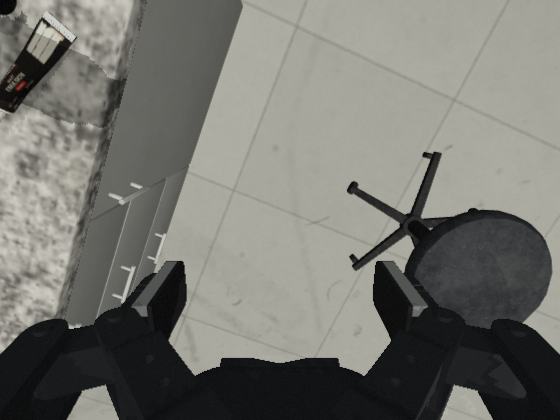

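The picture shows the gripper open off the bench; the arm did not move because the rows were refused. I will send all six keys in each row.

Call:
send_rows:
  deltas:
    - {"dx": 15, "dy": 37, "dz": 0, "rx": 0, "ry": 0, "rz": 3}
    - {"dx": 30, "dy": 74, "dz": 0, "rx": 0, "ry": 0, "rz": 6}
    - {"dx": 45, "dy": 111, "dz": 0, "rx": 0, "ry": 0, "rz": 9}
    - {"dx": 60, "dy": 148, "dz": 0, "rx": 0, "ry": 0, "rz": 12}
    - {"dx": 75, "dy": 185, "dz": 0, "rx": 0, "ry": 0, "rz": 15}
  jaw: 0
  newtons: 20

```text
clock: 0.57
tcp_pos: [0.3342, -0.4364, 0.2421]
orientation: [-2.973, -1.015, 0.0]
contact_force: [1.2, 0.3, -0.4]
grip_width: 0.0257
gripper_force: 0.0
```

Call:
send_rows:
  deltas:
    - {"dx": 15, "dy": 37, "dz": 0, "rx": 0, "ry": 0, "rz": 3}
    - {"dx": 30, "dy": 74, "dz": 0, "rx": 0, "ry": 0, "rz": 6}
    - {"dx": 45, "dy": 111, "dz": 0, "rx": 0, "ry": 0, "rz": 9}
    - {"dx": 60, "dy": 148, "dz": 0, "rx": 0, "ry": 0, "rz": 12}
    - {"dx": 75, "dy": 185, "dz": 0, "rx": 0, "ry": 0, "rz": 15}

```text
clock: 0.98
tcp_pos: [0.4091, -0.2515, 0.2423]
orientation: [2.815, 1.394, -0.0]
contact_force: [1.0, 0.4, 0.6]
grip_width: 0.0002
gripper_force: 0.0
```

Call:
send_rows:
  deltas:
    - {"dx": 15, "dy": 37, "dz": 0, "rx": 0, "ry": 0, "rz": 3}
    - {"dx": 30, "dy": 70, "dz": 0, "rx": 0, "ry": 0, "rz": 5}
    - {"dx": 30, "dy": 80, "dz": 0, "rx": 0, "ry": 0, "rz": 5}
    - {"dx": 30, "dy": 80, "dz": 0, "rx": 0, "ry": 0, "rz": 5}

```text
clock: 1.32
tcp_pos: [0.4397, -0.1699, 0.2423]
orientation: [-2.748, -1.521, -0.001]
contact_force: [0.1, -0.1, 0.2]
grip_width: 0.0001
gripper_force: 0.0
```

```bash
python3 - <<'E'
from h import *
o=r.get_obs();print(o['clock'],o['tcp_pos'],o['orientation'],o['grip_width'],o['joints'])
a=grab('wrist');print(a['xyz'],a['orientation'],a['vertical_fov'],a['cx'],a['cy'])
cv2.imwrite('pics/w2.png',a['frame'])
E
```

```text
1.3167 [ 0.43972187 -0.16985765  0.24233605] [-2.74825857e+00 -1.52058963e+00 -8.19790406e-04] 7.214460874753184e-05 [ 0.55038654  0.16216335 -0.34600976  2.00603598  0.06474915  0.98389169
 -0.38738901]
[ 0.47751381 -0.10791689  0.37441291] [ 2.75217491 -0.79035378 -0.11700389] 66.84242826624296 279.3656030871866 207.27730029125655
```

View pics/w2.png

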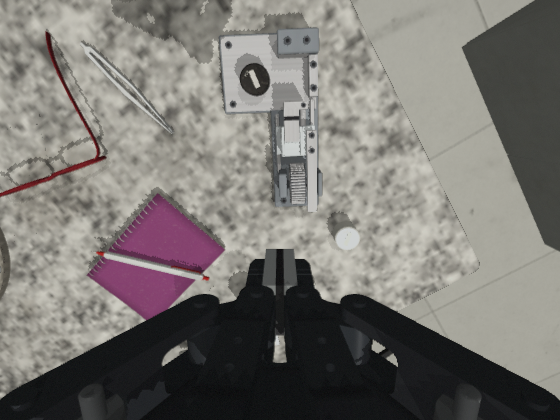

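```bash
python3 - <<'E'
from h import *
f=load('wrist')
cr=f['frame'][20:220,205:335]; cv2.imwrite('pics/w2c.png',cv2.resize(cr,None,fx=3,fy=3,interpolation=cv2.INTER_CUBIC))
g=f['frame'][40:110,215:305].max(2).astype(np.uint8)
cs,_=cv2.findContours((g<70).astype(np.uint8),cv2.RETR_EXTERNAL,cv2.CHAIN_APPROX_NONE)
for c in cs:
    if cv2.contourArea(c)>200:
        (u,v),R_=cv2.minEnclosingCircle(c);print(u+215,v+40,R_,cv2.contourArea(c),onz(f,u+215,v+40,.034))
c=cloud(f)
for u in(286,294,298,302,308): print(u,[int(1000*z) for z in c[150:215:3,u,2]])
E
```

```text
255.0 79.0 16.155593872070312 698.5 [ 0.47373407 -0.06701688  0.034     ]
286 [46, 44, 44, 13, 12, 13, 11, 22, 44, 45, 46, 44, 45, 45, 45, 46, 11, 14, 11, 0, 0, 0]
294 [44, 44, 12, 13, 12, 42, 48, 51, 55, 56, 57, 58, 58, 58, 57, 58, 54, 374, 13, -1, 0, 0]
298 [45, 44, 12, 12, 11, 42, 47, 49, 55, 55, 57, 58, 57, 58, 57, 56, 53, 50, 12, 0, 0, 0]
302 [46, 48, 13, 12, 12, 42, 48, 50, 54, 55, 55, 59, 58, 57, 56, 56, 52, 52, 13, 0, 2, 0]
308 [49, 50, 51, 50, 51, 50, 50, 51, 50, 51, 49, 51, 50, 50, 51, 49, 50, 48, 49, 50, 51, 0]
```

View pics/w2c.png

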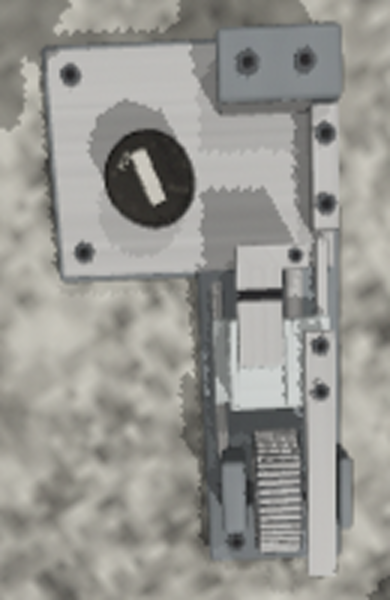

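```bash
cat >> h.py <<'E'
def fit(f,P,Q,off=(205,20),s=3):
    W=np.array([onz(f,(U+.5)/s-.5+off[0],(V+.5)/s-.5+off[1],q[2]/1000)[:2] for (U,V),q in zip(P,Q)])
    C=np.array(Q,float)[:,:2]/1000
    w,c=W.mean(0),C.mean(0); a=W-w;b=C-c
    th=np.arctan2((b[:,0]*a[:,1]-b[:,1]*a[:,0]).sum(),(a*b).sum())
    M=np.array([[np.cos(th),-np.sin(th)],[np.sin(th),np.cos(th)]]); t=w-M@c
    print('th',np.degrees(th),'t',t,'res mm\n',np.round(1000*((W-t)@M-C),1)); return M,t
E
python3 - <<'E'
from h import *
f=load('wrist')
P=[(46,47),(62,280),(219,101),(212,556),(278,501)]
Q=[(-76,40,12),(-76,-38,12),(-16,15,40),(-26,-146,12),(0,-113,58)]
M,t=fit(f,P,Q)
np.savez('clamp.npz',M=M,t=t)
m=np.array([.47373,-.06702]);print('mount clamp',(M.T@(m-t))*1000)
for n,p in dict(home=(0,-6),start=(-75,-6),wheel=(0,-113)).items(): print(n,M@(np.array(p)/1000)+t)
c=cloud(f); q=((c[...,:2]-t)@M)*1000
k=(abs(q[...,0])<6)&(abs(q[...,1]+113)<20)&(c[...,2]>.045)&(c[...,2]<.07)
y=q[...,1][k];z=c[...,2][k]*1000
A=np.c_[y,np.ones_like(y)];s=np.linalg.lstsq(A,y*y+z*z,rcond=None)
B=np.c_[2*y,2*z,np.ones_like(y)];s=np.linalg.lstsq(B,y*y+z*z,rcond=None)[0];print('wheel fit',s[:2],np.sqrt(s[2]+s[0]**2+s[1]**2))
k=(abs(q[...,0]+16-8)<5)&(abs(q[...,1]-25)<5);print('jaw top',np.median(c[...,2][k]))
k=(abs(q[...,0]+60)<10)&(abs(q[...,1])<30);print('table',np.median(c[...,2][k]))
E
```

```text
th -29.9800442985024 t [ 0.51174891 -0.08111643] res mm
 [[ 1.1 -1.7]
 [ 0.1  0. ]
 [-0.5 -0.3]
 [ 0.5  1.6]
 [-1.2  0.4]]
mount clamp [-39.97592277  -6.78766369]
home [ 0.50875072 -0.08631363]
start [ 0.44378576 -0.04883625]
wheel [ 0.455283   -0.17899697]
wheel fit [-113.62592797   37.08531927] 21.085421199757725
jaw top 0.04094682242458797
table 0.012711242662209438
```

Clamp found: yaw -30°, origin (0.512, -0.081). The mount is at about (0.474, -0.067), 40 mm short of home.

Call:
send_rows:
  deltas:
    - {"dx": 0, "dy": 35, "dz": -15, "rx": 0, "ry": 0, "rz": 1}
    - {"dx": 0, "dy": 70, "dz": -30, "rx": 0, "ry": 0, "rz": 2}
    - {"dx": 0, "dy": 105, "dz": -45, "rx": 0, "ry": 0, "rz": 2}
    - {"dx": 1, "dy": 121, "dz": -80, "rx": 0, "ry": 0, "rz": 2}
    - {"dx": 1, "dy": 121, "dz": -115, "rx": 0, "ry": 0, "rz": 2}

```text
clock: 1.78
tcp_pos: [0.4413, -0.0503, 0.1274]
orientation: [2.723, 1.563, 0.006]
contact_force: [-0.1, -0.9, -1.0]
grip_width: -0.0
gripper_force: 0.0
```

Call:
send_rows:
  deltas:
    - {"dx": 0, "dy": 0, "dz": -30, "rx": 0, "ry": 0, "rz": 0}
    - {"dx": 0, "dy": 0, "dz": -60, "rx": 0, "ry": 0, "rz": 0}
    - {"dx": 0, "dy": 0, "dz": -60, "rx": 0, "ry": 0, "rz": 0}

```text
clock: 2.03
tcp_pos: [0.4362, -0.0541, 0.0628]
orientation: [-2.725, -1.555, 0.013]
contact_force: [-0.6, -0.9, 1.1]
grip_width: -0.0002
gripper_force: 0.0
```

```bash
cat >> h.py <<'E'
def st():
    o=r.get_obs();k=np.load('clamp.npz');M,t=k['M'],k['t']
    print(round(o['clock'],2),'tcp',np.round(o['tcp_pos']*1000,1),'clamp',np.round((M.T@(o['tcp_pos'][:2]-t))*1000,1),'rv',np.round(o['orientation'],3),'F',np.round(o['contact_force'],1),'Fc',np.round(M.T@o['contact_force'][:2],1))
E
python3 - <<'E'
from h import *
st();print(r.get_obs()['joints'])
E
```

```text
2.03 tcp [436.2 -54.1  62.8] clamp [-79.  -14.3] rv [-2.725 -1.555  0.013] F [-0.6 -0.9  1.1] Fc [-0.1 -1.1]
[ 0.29841391  0.40930218 -0.37269786  2.21647342  0.27218778  0.56729942
 -0.81214027]
```

Call:
send_rows:
  deltas:
    - {"dx": 1, "dy": 0, "dz": 0, "rx": 0, "ry": 0, "rz": 0}
    - {"dx": 1, "dy": 0, "dz": 0, "rx": 0, "ry": 0, "rz": 0}
    - {"dx": 1, "dy": 0, "dz": 0, "rx": 0, "ry": 0, "rz": 0}

```text
clock: 2.28
tcp_pos: [0.4425, -0.0531, 0.0691]
orientation: [2.726, 1.557, 0.004]
contact_force: [-0.4, -0.3, -0.2]
grip_width: 0.0001
gripper_force: 0.0
```

```bash
python3 - <<'E'
from h import *
st();print(r.get_obs()['joints'])
E
```

```text
2.28 tcp [442.5 -53.1  69.1] clamp [-73.9 -10.4] rv [2.726 1.557 0.004] F [-0.4 -0.3 -0.2] Fc [-0.2 -0.5]
[ 0.29962246  0.39991929 -0.37685213  2.2084185   0.26943195  0.57195229
 -0.810291  ]
```

Call:
send_rows:
  deltas:
    - {"dx": 0, "dy": 4, "dz": -10, "rx": 0, "ry": 0, "rz": 0}
    - {"dx": 0, "dy": 4, "dz": -24, "rx": 0, "ry": 0, "rz": 0}
    - {"dx": 0, "dy": 4, "dz": -38, "rx": 0, "ry": 0, "rz": 0}
    - {"dx": 0, "dy": 4, "dz": -38, "rx": 0, "ry": 0, "rz": 0}
    - {"dx": 0, "dy": 4, "dz": -38, "rx": 0, "ry": 0, "rz": 0}

```text
clock: 2.7
tcp_pos: [0.4409, -0.0482, 0.0294]
orientation: [-2.726, -1.561, 0.001]
contact_force: [-0.3, 1.3, 0.2]
grip_width: -0.0
gripper_force: 0.0
```

```bash
python3 - <<'E'
from h import *
st();print(r.get_obs()['joints'])
E
```

```text
2.7 tcp [440.9 -48.2  29.4] clamp [-77.8  -6.9] rv [-2.726e+00 -1.561e+00  1.000e-03] F [-0.3  1.3  0.2] Fc [-0.9  1. ]
[ 0.24878797  0.47567402 -0.33335055  2.22844819  0.328822    0.4827944
 -0.87436815]
```

Call:
send_rows:
  deltas:
    - {"dx": 4.3, "dy": -2.5, "dz": 0, "rx": 0, "ry": 0, "rz": 0}
    - {"dx": 8.7, "dy": -5, "dz": 0, "rx": 0, "ry": 0, "rz": 0}
    - {"dx": 13, "dy": -7.5, "dz": 0, "rx": 0, "ry": 0, "rz": 0}
    - {"dx": 17.3, "dy": -10, "dz": 0, "rx": 0, "ry": 0, "rz": 0}
    - {"dx": 21.7, "dy": -12.5, "dz": 0, "rx": 0, "ry": 0, "rz": 0}

```text
clock: 3.12
tcp_pos: [0.4635, -0.0613, 0.0297]
orientation: [2.727, 1.56, 0.001]
contact_force: [0.2, -0.5, 0.4]
grip_width: 0.0001
gripper_force: 0.2
```

Call:
send_rows:
  deltas:
    - {"dx": 4.3, "dy": -2.5, "dz": 0, "rx": 0, "ry": 0, "rz": 0}
    - {"dx": 8.7, "dy": -5, "dz": 0, "rx": 0, "ry": 0, "rz": 0}
    - {"dx": 13, "dy": -7.5, "dz": 0, "rx": 0, "ry": 0, "rz": 0}
    - {"dx": 15.6, "dy": -9, "dz": 0, "rx": 0, "ry": 0, "rz": 0}
    - {"dx": 15.6, "dy": -9, "dz": 0, "rx": 0, "ry": 0, "rz": 0}

```text
clock: 3.53
tcp_pos: [0.4791, -0.0703, 0.0293]
orientation: [2.727, 1.559, 0.001]
contact_force: [-0.4, -0.1, 0.1]
grip_width: -0.0
gripper_force: 0.0
```

```bash
python3 - <<'E'
from h import *
st()
E
```

```text
3.53 tcp [479.1 -70.3  29.3] clamp [-33.7  -6.9] rv [2.727e+00 1.559e+00 1.000e-03] F [-0.4 -0.1  0.1] Fc [-0.3 -0.3]
```

Call:
send_rows:
  deltas:
    - {"dx": 0.9, "dy": -0.5, "dz": 0, "rx": 0, "ry": 0, "rz": 0}
    - {"dx": 1.7, "dy": -1, "dz": 0, "rx": 0, "ry": 0, "rz": 0}
    - {"dx": 2.6, "dy": -1.5, "dz": 0, "rx": 0, "ry": 0, "rz": 0}
    - {"dx": 2.6, "dy": -1.5, "dz": 0, "rx": 0, "ry": 0, "rz": 0}

```text
clock: 3.87
tcp_pos: [0.481, -0.0714, 0.0293]
orientation: [2.727, 1.56, 0.0]
contact_force: [-0.6, -1.1, -1.0]
grip_width: 0.0001
gripper_force: 0.1
```

```bash
python3 - <<'E'
from h import *
st()
E
```

```text
3.87 tcp [481.  -71.4  29.3] clamp [-31.6  -6.9] rv [2.727 1.56  0.   ] F [-0.6 -1.1 -1. ] Fc [ 0.1 -1.3]
```

Call:
send_rows:
  deltas:
    - {"dx": 0.9, "dy": -0.5, "dz": 0, "rx": 0, "ry": 0, "rz": 0}
    - {"dx": 0.9, "dy": -0.5, "dz": 0, "rx": 0, "ry": 0, "rz": 0}

```text
clock: 4.03
tcp_pos: [0.4819, -0.0719, 0.0293]
orientation: [2.727, 1.56, 0.0]
contact_force: [0.2, -0.4, -0.5]
grip_width: 0.0002
gripper_force: 0.1
```

```bash
python3 - <<'E'
from h import *
st()
f=grab('top'); k=np.load('clamp.npz')
c=cloud(f);q=(c[...,:2]-k['t'])@k['M']*1000
g=(f['frame'].max(2)<60)&(abs(q[...,0])<60)&(abs(q[...,1])<25)&(abs(c[...,2]-.034)<.006)
print(g.sum(),[ (round(q[...,i][g].min(),1),round(q[...,i][g].max(),1)) for i in(0,1)])
E
```

```text
4.03 tcp [481.9 -71.9  29.3] clamp [-30.5  -6.9] rv [2.727 1.56  0.   ] F [ 0.2 -0.4 -0.5] Fc [ 0.3 -0.2]Traceback (most recent call last):
  File "<stdin>", line 6, in <module>
    return umr_minimum(a, axis, None, out, keepdims, initial, where)
ValueError: zero-size array to reduction operation minimum which has no identity
```

Call:
send_rows:
  deltas:
    - {"dx": 0.9, "dy": -0.5, "dz": 0, "rx": 0, "ry": 0, "rz": 0}
    - {"dx": 0.9, "dy": -0.5, "dz": 0, "rx": 0, "ry": 0, "rz": 0}

```text
clock: 4.25
tcp_pos: [0.4829, -0.0724, 0.0293]
orientation: [2.727, 1.56, 0.0]
contact_force: [0.2, 0.4, 0.2]
grip_width: 0.0001
gripper_force: 0.1
```

Call:
send_rows:
  deltas:
    - {"dx": 0.9, "dy": -0.5, "dz": 0, "rx": 0, "ry": 0, "rz": 0}
    - {"dx": 0.9, "dy": -0.5, "dz": 0, "rx": 0, "ry": 0, "rz": 0}

```text
clock: 4.42
tcp_pos: [0.4838, -0.0729, 0.0293]
orientation: [2.727, 1.56, 0.0]
contact_force: [0.1, 0.3, -0.4]
grip_width: -0.0001
gripper_force: 0.1
```

Call:
send_rows:
  deltas:
    - {"dx": 0.9, "dy": -0.5, "dz": 0, "rx": 0, "ry": 0, "rz": 0}
    - {"dx": 0.9, "dy": -0.5, "dz": 0, "rx": 0, "ry": 0, "rz": 0}

```text
clock: 4.58
tcp_pos: [0.484, -0.0731, 0.0292]
orientation: [-2.726, -1.56, 0.001]
contact_force: [-1.1, 1.3, 1.5]
grip_width: 0.0001
gripper_force: 1.1
```

Call:
send_rows:
  deltas:
    - {"dx": 0.9, "dy": -0.5, "dz": 0, "rx": 0, "ry": 0, "rz": 0}
    - {"dx": 0.9, "dy": -0.5, "dz": 0, "rx": 0, "ry": 0, "rz": 0}
    - {"dx": 0.9, "dy": -0.5, "dz": 0, "rx": 0, "ry": 0, "rz": 0}

```text
clock: 4.83
tcp_pos: [0.4842, -0.0733, 0.0291]
orientation: [-2.725, -1.56, 0.003]
contact_force: [-3.7, 2.0, 4.6]
grip_width: 0.0001
gripper_force: 2.7
```

```bash
python3 - <<'E'
from h import *
st()
E
```

```text
4.83 tcp [484.2 -73.3  29.1] clamp [-27.8  -7. ] rv [-2.725 -1.56   0.003] F [-3.7  2.   4.6] Fc [-4.2 -0.1]
```

Call:
send_rows:
  deltas:
    - {"dx": -6, "dy": 3.5, "dz": 0, "rx": 0, "ry": 0, "rz": 0}
    - {"dx": -12, "dy": 7, "dz": 0, "rx": 0, "ry": 0, "rz": 0}
    - {"dx": -12, "dy": 7, "dz": 20, "rx": 0, "ry": 0, "rz": 0}
    - {"dx": -12, "dy": 7, "dz": 45, "rx": 0, "ry": 0, "rz": 0}
    - {"dx": -12, "dy": 7, "dz": 70, "rx": 0, "ry": 0, "rz": 0}

```text
clock: 5.25
tcp_pos: [0.4725, -0.0665, 0.0997]
orientation: [-2.726, -1.561, 0.001]
contact_force: [0.9, -0.0, 0.5]
grip_width: -0.0
gripper_force: 0.0
```

```bash
python3 - <<'E'
from h import *
st()
E
```

```text
5.25 tcp [472.5 -66.5  99.7] clamp [-41.3  -7. ] rv [-2.726e+00 -1.561e+00  1.000e-03] F [ 0.9 -0.   0.5] Fc [0.8 0.4]
```

Call:
send_rows:
  deltas:
    - {"dx": -7, "dy": -38, "dz": 0, "rx": 0, "ry": 0, "rz": 0}
    - {"dx": -14, "dy": -76, "dz": 0, "rx": 0, "ry": 0, "rz": 0}
    - {"dx": -21, "dy": -112, "dz": 0, "rx": 0, "ry": 0, "rz": 0}
    - {"dx": -23, "dy": -123, "dz": -15, "rx": 0, "ry": 0, "rz": 0}
    - {"dx": -23, "dy": -123, "dz": -20, "rx": 0, "ry": 0, "rz": 0}

```text
clock: 5.67
tcp_pos: [0.4486, -0.1939, 0.0784]
orientation: [2.731, 1.55, -0.002]
contact_force: [0.1, -0.2, -0.5]
grip_width: 0.0001
gripper_force: 0.0
```

```bash
python3 - <<'E'
from h import *
st()
f=grab('wrist'); k=np.load('clamp.npz')
c=cloud(f);q=(c[...,:2]-k['t'])@k['M']*1000
g=(f['frame'].max(2)<70)&(abs(q[...,0])<60)&(abs(q[...,1])<25)&(abs(c[...,2]-.034)<.008)
print(g.sum(),[ (round(q[...,i][g].min(),1),round(q[...,i][g].max(),1)) for i in(0,1)])
cv2.imwrite('pics/w3.png',f['frame'])
E
```

```text
5.67 tcp [ 448.6 -193.9   78.4] clamp [   1.6 -129.3] rv [ 2.731e+00  1.550e+00 -2.000e-03] F [ 0.1 -0.2 -0.5] Fc [ 0.1 -0.1]
1883 [(np.float64(-15.7), np.float64(20.3)), (np.float64(-22.3), np.float64(-3.9))]
```

View pics/w3.png

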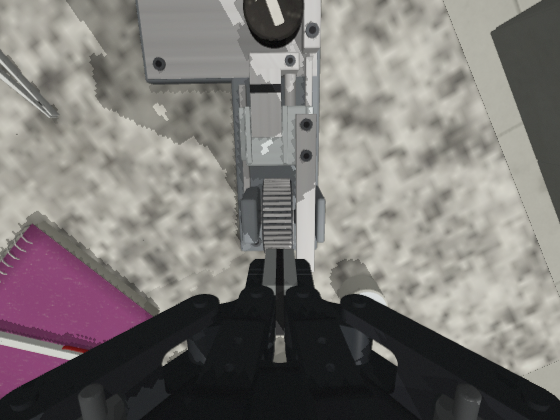

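Call:
send_rows:
  deltas:
    - {"dx": 0, "dy": 0, "dz": -4, "rx": 0, "ry": 0, "rz": 0}
    - {"dx": 0, "dy": 0, "dz": -8, "rx": 0, "ry": 0, "rz": 0}
    - {"dx": 0, "dy": 0, "dz": -9, "rx": 0, "ry": 0, "rz": 0}
    - {"dx": 0, "dy": 0, "dz": -9, "rx": 0, "ry": 0, "rz": 0}

```text
clock: 6.05
tcp_pos: [0.4507, -0.1886, 0.0702]
orientation: [-2.725, -1.563, -0.0]
contact_force: [0.4, -0.6, 0.7]
grip_width: -0.0001
gripper_force: 0.0
```

```bash
python3 - <<'E'
from h import *
st()
E
```

```text
6.05 tcp [ 450.7 -188.6   70.2] clamp [   0.8 -123.6] rv [-2.725 -1.563 -0.   ] F [ 0.4 -0.6  0.7] Fc [ 0.6 -0.3]
```

Call:
send_rows:
  deltas:
    - {"dx": 0, "dy": 0, "dz": -1, "rx": 0, "ry": 0, "rz": 0}
    - {"dx": 0, "dy": 0, "dz": -1, "rx": 0, "ry": 0, "rz": 0}

```text
clock: 6.22
tcp_pos: [0.4507, -0.1894, 0.0694]
orientation: [2.726, 1.562, 0.0]
contact_force: [-0.1, 0.1, 0.5]
grip_width: 0.0
gripper_force: 0.0
```

Call:
send_rows:
  deltas:
    - {"dx": 0, "dy": 0, "dz": -1, "rx": 0, "ry": 0, "rz": 0}
    - {"dx": 0, "dy": 0, "dz": -1, "rx": 0, "ry": 0, "rz": 0}

```text
clock: 6.38
tcp_pos: [0.4508, -0.1896, 0.0687]
orientation: [2.726, 1.56, 0.001]
contact_force: [-1.6, 0.9, 5.0]
grip_width: 0.0003
gripper_force: 2.2
```

Call:
send_rows:
  deltas:
    - {"dx": 0, "dy": 0, "dz": -0.5, "rx": 0, "ry": 0, "rz": 0}
    - {"dx": 1, "dy": 1.7, "dz": -0.5, "rx": 0, "ry": 0, "rz": 0}
    - {"dx": 2.5, "dy": 4.3, "dz": -0.5, "rx": 0, "ry": 0, "rz": 0}
    - {"dx": 4, "dy": 6.9, "dz": -0.5, "rx": 0, "ry": 0, "rz": 0}
    - {"dx": 5.5, "dy": 9.5, "dz": -0.5, "rx": 0, "ry": 0, "rz": 0}

```text
clock: 6.8
tcp_pos: [0.4558, -0.1808, 0.0689]
orientation: [2.726, 1.559, -0.001]
contact_force: [-3.5, 0.7, 12.5]
grip_width: -0.0002
gripper_force: 6.5
```

```bash
cat >> h.py <<'E'
def pad():
    f=grab('wrist'); k=np.load('clamp.npz')
    c=cloud(f);q=(c[...,:2]-k['t'])@k['M']*1000;fr=f['frame'].astype(int)
    # profile along y at x~-4..4 in the tongue: brightness by y
    for y in range(-80,0,2):
        g=(abs(q[...,0])<4)&(abs(q[...,1]-y)<1)
        if g.sum(): print((y,int(np.median(fr[g].max(1))),int(1000*np.median(c[...,2][g]))),end=' ')
    print()
E
python3 - <<'E'
from h import *
st();pad()
E
```

```text
6.8 tcp [ 455.8 -180.8   68.9] clamp [   1.4 -114.3] rv [ 2.726e+00  1.559e+00 -1.000e-03] F [-3.5  0.7 12.5] Fc [-3.4 -1.2]
(-78, 144, 44) (-76, 155, 44) (-74, 156, 44) (-72, 154, 44) (-70, 155, 44) (-68, 157, 44) (-66, 157, 44) (-64, 163, 46) (-62, 155, 47) (-60, 142, 47) (-58, 143, 47) (-56, 141, 47) (-54, 142, 47) (-52, 143, 47) (-50, 142, 47) (-48, 143, 47) (-46, 143, 47) (-44, 143, 47) (-42, 138, 200) (-40, 31, 47) (-38, 144, 47) (-36, 145, 47) (-34, 146, 47) (-32, 188, 47) (-30, 198, 47) (-28, 200, 47) (-26, 199, 47) (-22, 18, 27) (-20, 35, 34) (-18, 42, 34) (-16, 56, 34) (-14, 180, 34) (-12, 206, 34) (-10, 204, 34) (-8, 206, 34) (-6, 209, 34) (-4, 209, 34) (-2, 83, 34)
```

Call:
send_rows:
  deltas:
    - {"dx": 1, "dy": 1.7, "dz": 0.4, "rx": 0, "ry": 0, "rz": 0}
    - {"dx": 2.5, "dy": 4.3, "dz": 0.4, "rx": 0, "ry": 0, "rz": 0}
    - {"dx": 4, "dy": 6.9, "dz": 0.4, "rx": 0, "ry": 0, "rz": 0}
    - {"dx": 5.5, "dy": 9.5, "dz": 0.4, "rx": 0, "ry": 0, "rz": 0}
    - {"dx": 6.5, "dy": 11.3, "dz": 0.4, "rx": 0, "ry": 0, "rz": 0}

```text
clock: 7.27
tcp_pos: [0.4626, -0.1692, 0.0685]
orientation: [2.726, 1.56, 0.0]
contact_force: [-0.1, -0.6, 0.2]
grip_width: -0.0004
gripper_force: 0.0
```

```bash
python3 - <<'E'
from h import *
st();pad()
E
```

```text
7.27 tcp [ 462.6 -169.2   68.5] clamp [   1.4 -100.8] rv [2.726 1.56  0.   ] F [-0.1 -0.6  0.2] Fc [ 0.2 -0.6]
(-74, 132, 44) (-72, 153, 44) (-70, 154, 44) (-68, 154, 44) (-66, 153, 44) (-64, 155, 44) (-62, 156, 44) (-60, 154, 44) (-58, 140, 47) (-56, 140, 47) (-54, 154, 47) (-52, 154, 47) (-50, 155, 47) (-48, 144, 47) (-46, 142, 47) (-44, 140, 47) (-42, 141, 47) (-40, 141, 47) (-38, 69, 47) (-36, 29, 47) (-34, 131, 47) (-32, 143, 47) (-30, 143, 47) (-28, 142, 200) (-26, 143, 47) (-24, 146, 47) (-22, 150, 47) (-20, 88, 34) (-18, 37, 34) (-16, 36, 34) (-14, 37, 34) (-12, 189, 34) (-10, 204, 34) (-8, 203, 34) (-6, 206, 34) (-4, 207, 34) (-2, 207, 34)
```

Call:
send_rows:
  deltas:
    - {"dx": 0, "dy": 0, "dz": 6, "rx": 0, "ry": 0, "rz": 0}
    - {"dx": -6, "dy": -9, "dz": 6, "rx": 0, "ry": 0, "rz": 0}
    - {"dx": -12.5, "dy": -19, "dz": 5, "rx": 0, "ry": 0, "rz": 0}
    - {"dx": -12.5, "dy": -19, "dz": 1, "rx": 0, "ry": 0, "rz": 0}
    - {"dx": -12.5, "dy": -19, "dz": -0.4, "rx": 0, "ry": 0, "rz": 0}

```text
clock: 7.73
tcp_pos: [0.4486, -0.1904, 0.0677]
orientation: [2.729, 1.555, -0.003]
contact_force: [-6.8, -5.8, 22.9]
grip_width: -0.0003
gripper_force: 11.9
```

Call:
send_rows:
  deltas:
    - {"dx": 0, "dy": 0, "dz": 0, "rx": 0, "ry": 0, "rz": 0}
    - {"dx": 1, "dy": 1.7, "dz": 0.1, "rx": 0, "ry": 0, "rz": 0}
    - {"dx": 2.5, "dy": 4.3, "dz": 0.2, "rx": 0, "ry": 0, "rz": 0}
    - {"dx": 4, "dy": 6.9, "dz": 0.2, "rx": 0, "ry": 0, "rz": 0}
    - {"dx": 5.5, "dy": 9.5, "dz": 0.2, "rx": 0, "ry": 0, "rz": 0}

```text
clock: 8.15
tcp_pos: [0.455, -0.1792, 0.0688]
orientation: [2.727, 1.558, -0.002]
contact_force: [-5.7, 0.1, 16.6]
grip_width: -0.0001
gripper_force: 8.3
```

```bash
python3 - <<'E'
from h import *
st()
E
```

```text
8.15 tcp [ 455.  -179.2   68.8] clamp [  -0.2 -113.3] rv [ 2.727e+00  1.558e+00 -2.000e-03] F [-5.7  0.1 16.6] Fc [-5.  -2.7]
```

Call:
send_rows:
  deltas:
    - {"dx": 1, "dy": 1.7, "dz": 0.5, "rx": 0, "ry": 0, "rz": 0}
    - {"dx": 2.5, "dy": 4.3, "dz": 0.5, "rx": 0, "ry": 0, "rz": 0}
    - {"dx": 4, "dy": 6.9, "dz": 0.4, "rx": 0, "ry": 0, "rz": 0}
    - {"dx": 5, "dy": 8.7, "dz": 0.3, "rx": 0, "ry": 0, "rz": 0}

```text
clock: 8.48
tcp_pos: [0.4601, -0.1702, 0.0686]
orientation: [2.727, 1.559, -0.001]
contact_force: [-2.0, -0.5, 7.0]
grip_width: 0.0003
gripper_force: 3.4
```

```bash
python3 - <<'E'
from h import *
st();pad()
f=load('wrist');k=np.load('clamp.npz');c=cloud(f);q=(c[...,:2]-k['t'])@k['M']*1000
cr=f['frame'][0:230,200:360];cv2.imwrite('pics/w4.png',cv2.resize(cr,None,fx=2.6,fy=2.6,interpolation=cv2.INTER_CUBIC))
E
```

```text
8.48 tcp [ 460.1 -170.2   68.6] clamp [  -0.3 -103. ] rv [ 2.727e+00  1.559e+00 -1.000e-03] F [-2.  -0.5  7. ] Fc [-1.4 -1.4]
(-80, 86, 12) (-78, 86, 12) (-76, 84, 12) (-74, 84, 12) (-72, 83, 12) (-64, 133, 44) (-62, 154, 44) (-60, 155, 44) (-58, 155, 44) (-56, 153, 44) (-54, 140, 47) (-52, 140, 47) (-50, 159, 47) (-48, 148, 47) (-46, 142, 47) (-44, 142, 47) (-42, 142, 47) (-40, 142, 47) (-38, 143, 47) (-36, 143, 47) (-34, 139, 47) (-32, 29, 47) (-30, 138, 200) (-28, 143, 47) (-26, 145, 47) (-24, 146, 47) (-22, 195, 47) (-20, 198, 47) (-18, 199, 47) (-16, 183, 47) (-14, 38, 34) (-12, 38, 34) (-10, 37, 34) (-8, 105, 34) (-6, 205, 34) (-4, 203, 34) (-2, 205, 34)
```

View pics/w4.png

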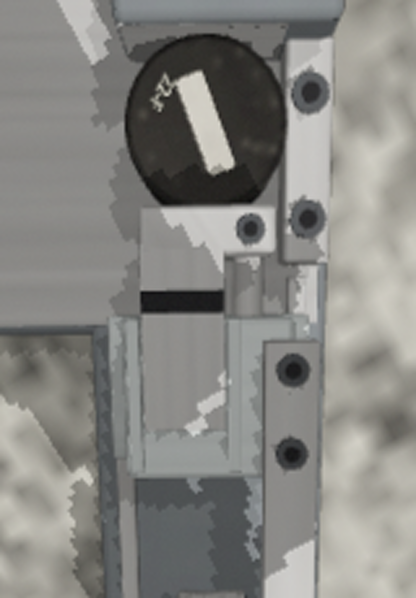

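The picture shows the pad on the mount and the mount at the fixed jaw. The dark band is at rows 291–312 and the block's front edge is at row 317, just short of the band.

```bash
cat >> h.py <<'E'
def yc(f,u,v,z):
    k=np.load('clamp.npz'); return ((k['M'].T@(onz(f,u,v,z)[:2]-k['t']))*1000).round(2)
def gauge(f):
    # sub-pixel gray steps down the tongue column (band, z 47) and the columns beside it (block edge, z 44)
    g=f['frame'].astype(float).mean(2); k=np.load('clamp.npz')
    c=cloud(f); q=(c[...,:2]-k['t'])@k['M']*1000
    F=lambda x,y,z:None
    col=np.unique(np.where((abs(q[...,0]+2)<4)&(abs(c[...,2]-.047)<.0015)&(abs(q[...,1]+35)<15))[1])
    u0=int(np.median(col)); p=g[60:190,u0-4:u0+5].mean(1); b=np.where(p<.6*np.median(p))[0]+60
    print('u0',u0,'dark rows',b)
    return u0
E
python3 - <<'E'
from h import *
f=load('wrist');u0=gauge(f);g=f['frame'].astype(int).mean(2)
print('tongue',g[105:128,u0-4:u0+5].mean(1).round())
for a,b in((245,252),(289,298)):print(a,g[108:135,a:b].mean(1).round())
for v in(111.5,119.8):print('band',yc(f,u0,v,.047))
for v in(121,122,123):print('edge',yc(f,250,v,.044))
E
```

```text
u0 276 dark rows [ 63  64  65  66  67  68  69  70  71  72  73  74  75  76  77  78 112 113
 114 115 116 117 118 119]
tongue [143. 143. 143. 143. 143. 138. 106.  29.  29.  29.  28.  28.  29.  28.
  38.  90. 142. 142. 142. 142. 142. 141. 141.]
245 [122. 122. 123. 122. 116. 114. 114. 114. 115. 116. 116. 117. 113. 106.
 126. 135. 142. 143. 142. 144. 142. 143. 145. 143. 140. 137. 137.]
289 [113. 114. 118. 121. 125. 126. 128. 128. 128. 128. 128. 129. 126. 116.
 120. 151. 152. 155. 155. 155. 155. 155. 155. 154. 154. 154. 155.]
band [ -2.29 -29.71]
band [ -2.34 -33.41]
edge [-14.73 -33.92]
edge [-14.74 -34.38]
edge [-14.76 -34.84]
```

Call:
send_rows:
  deltas:
    - {"dx": 0, "dy": 0, "dz": 6, "rx": 0, "ry": 0, "rz": 0}
    - {"dx": -3.5, "dy": -6, "dz": 6, "rx": 0, "ry": 0, "rz": 0}
    - {"dx": -7, "dy": -12, "dz": 4, "rx": 0, "ry": 0, "rz": 0}
    - {"dx": -7, "dy": -12, "dz": 1, "rx": 0, "ry": 0, "rz": 0}
    - {"dx": -7, "dy": -12, "dz": 0, "rx": 0, "ry": 0, "rz": 0}

```text
clock: 8.95
tcp_pos: [0.4528, -0.1832, 0.0687]
orientation: [2.728, 1.557, -0.002]
contact_force: [-7.1, 1.0, 23.8]
grip_width: -0.0002
gripper_force: 12.4
```

Call:
send_rows:
  deltas:
    - {"dx": 0, "dy": 0, "dz": 0, "rx": 0, "ry": 0, "rz": 0}
    - {"dx": 1, "dy": 1.7, "dz": 0, "rx": 0, "ry": 0, "rz": 0}
    - {"dx": 2, "dy": 3.5, "dz": 0, "rx": 0, "ry": 0, "rz": 0}
    - {"dx": 3, "dy": 5.2, "dz": 0, "rx": 0, "ry": 0, "rz": 0}
    - {"dx": 3, "dy": 5.2, "dz": 0, "rx": 0, "ry": 0, "rz": 0}

```text
clock: 9.37
tcp_pos: [0.4562, -0.1772, 0.0689]
orientation: [2.727, 1.559, -0.001]
contact_force: [-3.7, 0.6, 13.5]
grip_width: -0.0002
gripper_force: 6.9
```

```bash
cat >> h.py <<'E'
def read():
    f=grab('wrist');g=f['frame'].astype(float).mean(2)
    u0=270; p=g[85:170,u0-4:u0+5].mean(1); b=np.where(p<85)[0]+85
    print('band rows',b,yc(f,u0,b.min()-.5,.047),yc(f,u0,b.max()+.5,.047))
    for a,e in((245,252),(289,298)):
        p=g[:,a:e].mean(1); print(a,[(v,int(p[v])) for v in range(b.max()-10,b.max()+14)])
    for v in(110,115,120):print(v,yc(f,250,v,.044))
E
python3 - <<'E'
from h import *
st();read()
E
```

```text
9.37 tcp [ 456.2 -177.2   68.9] clamp [-1.00e-01 -1.11e+02] rv [ 2.727e+00  1.559e+00 -1.000e-03] F [-3.7  0.6 13.5] Fc [-3.5 -1.4]
band rows [ 93  94  95  96  97  98  99 100 101 161 162 163 164 165 166] [ -4.84 -29.47] [ -5.41 -63.33]
245 [(156, 126), (157, 129), (158, 119), (159, 124), (160, 117), (161, 107), (162, 107), (163, 106), (164, 106), (165, 107), (166, 107), (167, 107), (168, 107), (169, 106), (170, 107), (171, 107), (172, 107), (173, 109), (174, 117), (175, 126), (176, 129), (177, 130), (178, 131), (179, 132)]
289 [(156, 151), (157, 149), (158, 145), (159, 130), (160, 111), (161, 93), (162, 88), (163, 90), (164, 97), (165, 104), (166, 98), (167, 93), (168, 95), (169, 103), (170, 110), (171, 104), (172, 99), (173, 99), (174, 93), (175, 93), (176, 88), (177, 91), (178, 100), (179, 100)]
110 [-14.48 -36.99]
115 [-14.56 -39.25]
120 [-14.64 -41.53]
```

```bash
sed -i 's/\[85:170/[85:125/; s/range(b.max()-10,b.max()+14)/range(b.min()-6,b.max()+10)/; s/(110,115,120)/(b.min(),b.max())/' h.py; sed -i "s/f=grab('wrist');g=f/f=grab('wrist') if new else load('wrist');g=f/; s/def read():/def read(new=1):/" h.py
python3 - <<'E'
from h import *
read(0)
f=load('wrist');cr=f['frame'][40:170,220:330];cv2.imwrite('pics/w5.png',cv2.resize(cr,None,fx=4,fy=4,interpolation=cv2.INTER_CUBIC))
E
```

```text
band rows [ 93  94  95  96  97  98  99 100 101] [ -4.84 -29.47] [ -4.9  -33.36]
245 [(87, 122), (88, 126), (89, 129), (90, 132), (91, 127), (92, 120), (93, 119), (94, 118), (95, 120), (96, 121), (97, 130), (98, 143), (99, 143), (100, 143), (101, 142), (102, 143), (103, 143), (104, 146), (105, 147), (106, 148), (107, 147), (108, 144), (109, 143), (110, 141)]
289 [(87, 114), (88, 118), (89, 115), (90, 115), (91, 115), (92, 114), (93, 118), (94, 121), (95, 125), (96, 141), (97, 177), (98, 194), (99, 204), (100, 210), (101, 209), (102, 210), (103, 210), (104, 210), (105, 209), (106, 209), (107, 208), (108, 203), (109, 205), (110, 209)]
93 [-14.22 -29.44]
101 [-14.34 -32.96]
```

View pics/w5.png

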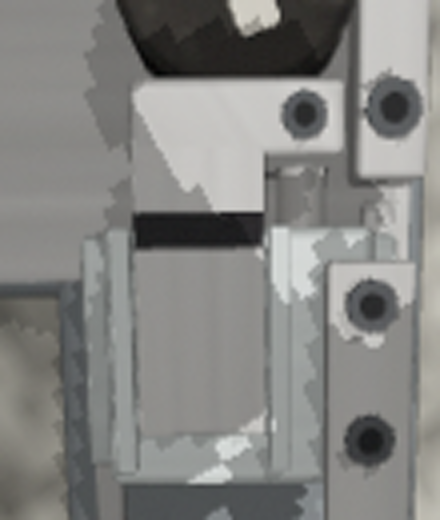

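The picture shows the block's front edge (row 228 of the crop) in the dark band (rows 212–246), near its middle. I will lift off straight up.

Call:
send_rows:
  deltas:
    - {"dx": 0, "dy": 0, "dz": 2, "rx": 0, "ry": 0, "rz": 0}
    - {"dx": 0, "dy": 0, "dz": 8, "rx": 0, "ry": 0, "rz": 0}
    - {"dx": 0, "dy": 0, "dz": 25, "rx": 0, "ry": 0, "rz": 0}
    - {"dx": 0, "dy": 0, "dz": 40, "rx": 0, "ry": 0, "rz": 0}
    - {"dx": 0, "dy": 0, "dz": 40, "rx": 0, "ry": 0, "rz": 0}

```text
clock: 9.83
tcp_pos: [0.4579, -0.1771, 0.1105]
orientation: [2.725, 1.558, 0.004]
contact_force: [0.5, 0.2, -0.9]
grip_width: -0.0
gripper_force: 0.0
```

```bash
python3 - <<'E'
from h import *
st()
f=grab('wrist');cr=f['frame'][0:180,200:340];cv2.imwrite('pics/w6.png',cv2.resize(cr,None,fx=3.3,fy=3.3,interpolation=cv2.INTER_CUBIC))
E
```

```text
9.83 tcp [ 457.9 -177.1  110.5] clamp [   1.3 -110.1] rv [2.725 1.558 0.004] F [ 0.5  0.2 -0.9] Fc [0.3 0.4]
```

View pics/w6.png

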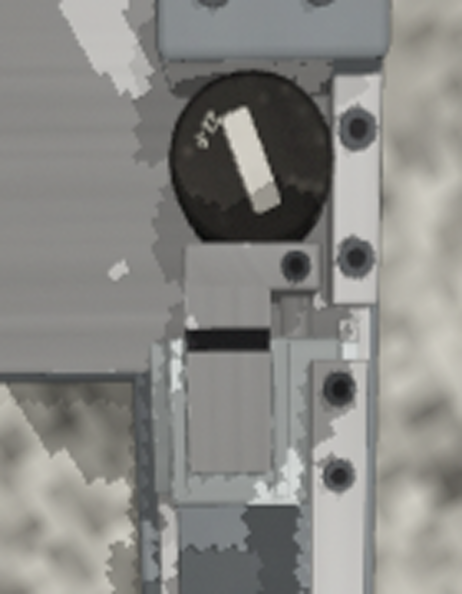

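The picture shows the edge at row 340, in the band (rows 327–350). The mount is seated against the stop and the fixed jaw, and the robot is clear.

```bash
python3 -c "
from bench import r
print(r.hand_in())"
```

```text
the job is handed in; nothing more can be done
None
```

The mount is pushed home and clamped, the block's front edge stands near mid-band on the gauge mark (pad pressed about 8 mm), and the job is handed in with the arm clear, at about 10 s of the 48 s; pressing on the wheel briefly reached about 24 N, against the advised 8 N.

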